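# Tip a coffee sample tin out of its nest and weigh it

### The arm

A 7-joint arm with a two-finger parallel gripper is mounted at the origin on the work surface. World frame = base frame: x ahead of the robot, y to its left, z up, the work surface at z = 0. Lengths are in m, angles in rad, forces in N, time in s.
With the tool pointing down it reaches from about 0.4 to 0.85 m from the base axis. Payload 10.4 kg.
Tool frame: the origin (TCP) lies at the centre of the arm's flange, where the gripper is bolted on; the fingertips stand 173 mm ahead of it and the grasp point (between the pads) lies 155 mm ahead of it; z points along the fingers, y is the line along which they close (so a half turn about z gives the same grasp; the last joint's range is limited). The gripper opens to 85 mm and grips with 20 to 120 N. Pads are 22 mm wide; open, the fingers measure 114 mm over their backs; the gripper's body (76 mm by 85 mm) begins 54 mm behind the grasp point. The pads swing forward as they close: fully open they stand 13 mm farther back than shut.
Start: joints at [-0.023, 0.332, -0.065, 1.46, 0.022, 1.35, -0.088], TCP at [0.625, 0, 0.405] pointing down, gripper open.
Joint ranges: [-2.6, 2.6], [-0.5, 2.12], [-1.47, 1.34], [0.16, 2.42], [-1.27, 4.41], [0.06, 2.06], [-2.6, 2.6]. Speed limits (rad/s): [2.22, 2.22, 2.79, 2.79, 3.14, 3.14, 3.14].

### API

Orientations are given as a unit quaternion [x, y, z, w].
In Python, from workcell import manip, viewer, finder gives the robot as it stands.
- The arm moves only by the tool arm_command, never from a script. Its argument "plan" is a list of rows, each an object with "dp": the shift along the tool's x, y, z in mm, a list of three; "spin": the turn about the tool's z in rad. A call has 1 to 5 rows; each row shifts and turns the commanded pose from where the row before left it, along the tool's axes as they then stand; what a row does not reach is not made up. A row lasts 1/10 s, in which the tool goes at most 50 mm and 8.59 degrees, less where a joint would pass 70% of its speed; a pose out of reach is approached as far as the arm can. A call is refused whole if a number of a shift passes 50 or a number of a turn 0.15, either way. A call with a gripper value outside its range is refused whole. "grip" is the closure, from -1 (fully open) to 1 (shut), set as the call begins (left out, the last holds). The fingers move at their own pace and stop on an object; "newtons" is the grip in N (left out, the last holds). Time passes only in rows, so rows that do not move let the fingers close. It gives the time, the measured TCP pose, the force, the opening and the grip force at its end, in the units of the state.
- manip.get_obs(): the state, without advancing time (a new reading comes with each control period).
- viewer.camera(name): name is "scene" or "side" or "wrist"; returns the picture (400x640x3 uint8, blue, green, red); there is no depth.
- viewer.camera_params(name): a dict with "vertical_fov" (degrees; the focal length in pixels is half the picture's height over the tangent of half this angle, whatever the lens; pixels are square), "cx", "cy" (the principal point, pixels), "k1" (the pictures are not rectified: a ray, as slopes to the right and down, at radius r is drawn at 1 + k1 r^2 times it, then the intrinsics apply), "R" (3x3) and "t" (3): a world point X has camera coordinates R X + t; the wrist camera has in their place "T_tool_cam" (4x4, takes a point from camera to tool coordinates, whose origin is the TCP and whose axes are the flange's). Camera axes: x right, y down, z forward; pixel columns grow to the right and rows downward; lengths in m; the calibration is good to about 2 mm. A picture is of the moment at which its call begins: read the wrist's pose just before it. camera_params takes no time and is no camera call.
- manip.hand_in(): hands the job in; it is judged then, once.
Trained networks look in the newest picture that a camera, given by its name, has taken for a name from the list of things; names that differ only in an ending like _2 or _b are one class to them, and where a whole thing is asked for, a point or a joint stands for the part that bears it (a point fixed in the world has none). Each returns a list of dicts, best first, with "score" (0 to 1); they miss things now and then, are a little off and sometimes report something else, mostly with a low value. They report only what shows in the picture. A call takes as long as a camera call. They do not tell look-alikes from the thing itself.
- finder.find_in(camera, thing): "position" ([x, y, z] in m, in world coordinates, good to about 4 mm: the middle of the surface that is visible of it).
The state is a dict: "clock": time; "joint_pos": joint angles; "joint_velocities": joint speeds; "tau": joint torques, N m; "position": TCP position; "ee_rot": TCP orientation; "ft_force": force on the tool from outside, world axes, zero at the start; "torque": the same for the moment, N m; "grip_width": opening from 0.0 (shut) to 1.0 (fully open); "grasp_force": force on a finger pad.
Only numpy, scipy, OpenCV 4.12 (cv2) and the standard library are available. Lean on these libraries where they do the work, as an engineer would, in place of code of your own. Each camera call takes 0.05 s, during which the arm holds its last target. There are 200 camera calls.

### The job

Take the tin with the green lid out of the wooden caddy: its nest leaves no room for fingers, so press down on the edge of its lid beside the brass dot until the tin rocks and its other end stays up, then lift it out. Set it down gently and flat, lid up, in the middle of the scale's steel plate, let go, and then press the orange button on the scale. Leave the other two tins in their nests and do not disturb the cup or the spoon.

Things in the scene. Friction and masses are not known exactly. Their poses are not given: they have to be found in the camera images.
- caddy: Fixed wooden block, 151 (x) x 254 (y) x 50 mm high, z up, origin at the centre of its underside. Three nests side by side at y = -80, 0, +80 mm (26 mm lands between), each 54 mm wide. A tin lying flat has its origin at caddy x = +3.5, z = 26 mm, axes parallel to the caddy's, lid flush with the rim (z = 50). Gaps: 2 mm at sides and +x end, 9 mm at the -x end, where a brass dot marks the rim.
- middle_nest (a point): Edge of the middle nest's shelf: caddy x = +1, y = 0, z = 26 mm; axes as the caddy's. All nests are alike: a flat tin lies on the shelf, whose edge is 2.6 mm to the -x side of the tin's centre; to -x the floor slopes down at 0.42 rad. Pressed at its -x end, the tin rocks over this edge on to the slope and stays there, tilted 0.42 rad, +x end about 18 mm above the rim.
- green_tin: The tin to weigh: closed rigid box, green lid, 100 (x) x 50 (y) x 24 mm high, about 0.12 kg, centre of mass at its middle. Origin: centre of its underside, z up through the lid. Starts flat in any nest, +x end to the caddy's +x. To rock it, press 14 mm from its -x end: under 3 N, 16 mm down; as the lid turns that point also moves 7 mm to -x (go with it: less drag).
- red_tin: sample tin like the green one (100 x 50 x 24 mm, about 0.12 kg) but with a red lid; a bystander, it stays flat in its nest
- yellow_tin: sample tin like the green one (100 x 50 x 24 mm, about 0.12 kg) but with a yellow lid; a bystander, it stays flat in its nest
- scale: Fixed black digital scale, 200 (x) x 146 (y) x 22 mm high. Origin: centre of the underside, z up. On it a steel weighing plate 130 x 130 mm, centred at x = +27 mm, top at z = 28 mm; the strip at the -x end carries a display and the orange button.
- plate (a point): centre of the top face of the scale's weighing plate; axes as the scale's
- start_top (a point): centre of the top of the orange round push button (20 mm across) on the scale, at scale x = -78, y = +40 mm; it is pressed straight down
- start (a joint): travel of the orange button: 0 m released, 0.005 m fully down (takes 4 N); it springs back
- cup: white ceramic mug, 82 mm across, 58 mm high, loose; a bystander. Origin: centre of the underside
- spoon: steel spoon 160 mm long lying flat, loose; a bystander
There are look-alikes about, which are no part of the job. Leave any blue, purple or white look-alike of the green_tin alone.

How it is judged:
On the way, in this order (a step that is already met when the one before it is completed fails the run):
1. the green tin is tipped up in its nest, tilted by more than 0.3 rad and resting in the caddy (angle between green_tin's own z axis and vertical above 0.3 rad and height (world z) of green_tin below 0.045 m and contact force between green_tin and caddy above 0.1 N), for 0.2 s.
2. the green tin stands level on the scale's plate, lid up, its centre within 20 mm of the plate's centre, let go and at rest (horizontal distance between green_tin and plate below 0.02 m and angle between green_tin's own z axis and vertical below 0.08 rad and z of green_tin in the frame of plate between -0.006 and 0.006 m and contact force between the fingers and green_tin below 0.05 N and linear speed of green_tin below 0.02 m/s), for 0.3 s.
3. the orange button is pressed by more than 3.5 mm with the tin on the plate (horizontal distance between green_tin and plate below 0.02 m and angle between green_tin's own z axis and vertical below 0.08 rad and z of green_tin in the frame of plate between -0.006 and 0.006 m and value of joint start above 0.0035 m), for 0.05 s.
At the end, for the whole second after the job is handed in: Green tin at rest, lid up, level within 0.08 rad on the plate, centre within 20 mm of the plate's, not touched; button released (under 1.5 mm); red and yellow tins flat, within 10 mm of their starts; cup (upright) and spoon within 30 mm of theirs (all of step 2 and value of joint start below 0.0015 m and distance of each of red_tin, yellow_tin from where it was at the start of the episode below 0.01 m and angle between each of red_tin, yellow_tin's own z axis and vertical below 0.08 rad and distance of each of cup, spoon from where it was at the start of the episode below 0.03 m and angle between cup's own z axis and vertical below 0.1 rad).
It fails at once if another tin is tipped or shifted in its nest (over 0.15 rad or 15 mm) (distance of any of red_tin, yellow_tin from where it was at the start of the episode above 0.015 m or angle between any of red_tin, yellow_tin's own z axis and vertical above 0.15 rad).
It fails at once if the cup or the spoon is disturbed (over 30 mm, or the cup tipped) (distance of any of cup, spoon from where it was at the start of the episode above 0.03 m or angle between cup's own z axis and vertical above 0.3 rad).
It fails at once if the green tin is dropped: in the air, touched by nothing, over 60 mm above the table (height (world z) of green_tin above 0.06 m and contact force between green_tin and anything else below 0.01 N).
It fails at once if the button is pressed while the tin is not on the scale (value of joint start above 0.003 m and horizontal distance between green_tin and plate above 0.04 m).
It also fails if it takes over 64 s, if anything falls off the work surface, if the arm or the gripper's body presses on something with over 40 N, if the wrist force passes 120 N, or if a joint passes its speed limit or range.

## Working session

There is one attempt and no reset: what is moved stays moved. The work goes in short steps, Python scripts to look and compute and a tool call to move; the robot and the scene stay as the last step left them, time stands still between calls to the robot, and variables do not carry over. Pictures are saved under pics/ and viewed, at most 10 in all, crops included, and the job is handed in when it is done.

Besides the shell and the picture viewer there is one more tool, called after "Request:" by a JSON object that holds its "method" and its "body". arm_command: Moves the arm, as the interface text tells. Its arguments: {"type":"object","properties":{"plan":{"type":"array","items":{"type":"object","properties":{"dp":{"type":"array","items":{"type":"number"}},"spin":{"type":"number"}}}},"grip":{"type":"number"},"newtons":{"type":"number"}},"required":["plan"]}

```bash
mkdir -p pics; cat > h.py <<'E'
import numpy as np, cv2
from workcell import manip, viewer, finder
from scipy.spatial.transform import Rotation as Ro
def snap(c,name=None):
    o=manip.get_obs(); im=np.array(viewer.camera(c))
    if name: cv2.imwrite(f'pics/{name}.png',im)
    return o,im
def cam(c,o=None):
    p=viewer.camera_params(c); f=200/np.tan(np.radians(p['vertical_fov'])/2)
    if 'R' in p: R=np.array(p['R']);t=np.array(p['t'])
    else:
        T=np.array(p['T_tool_cam']); W=np.eye(4); W[:3,:3]=Ro.from_quat(o['ee_rot']).as_matrix(); W[:3,3]=o['position']
        M=np.linalg.inv(W@T); R=M[:3,:3]; t=M[:3,3]
    return f,p['cx'],p['cy'],p['k1'],R,t
def pix2w(C,px,z):
    f,cx,cy,k,R,t=C; out=[]
    for u,v in np.atleast_2d(px):
        d=np.array([(u-cx)/f,(v-cy)/f]); s=d.copy()
        for _ in range(20): s=d/(1+k*(s@s))
        r=R.T@np.array([*s,1]); o=-R.T@t; out.append(o+r*(z-o[2])/r[2])
    return np.array(out)
def w2pix(C,X):
    f,cx,cy,k,R,t=C; c=np.atleast_2d(X)@R.T+t; s=c[:,:2]/c[:,2:]; s=s*(1+k*(s**2).sum(1,keepdims=True)); return s*f+[cx,cy]
E
python3 - <<'E'
from h import *
o,_=snap('scene','scene0')
C=cam('scene')
for n in ['caddy','green_tin','red_tin','yellow_tin','scale','plate','start_top','cup','spoon']:
    for d in finder.find_in('scene',n)[:4]:
        print(n,round(d['score'],2),np.round(d['position'],3),w2pix(C,d['position']).round()[0])
o,_=snap('wrist','wrist0'); print(o)
E
```

```text
green_tin 0.95 [0.333 0.146 0.02 ] [433. 217.]
green_tin 0.93 [0.516 0.174 0.053] [396. 258.]
green_tin 0.77 [0.695 0.201 0.024] [351. 311.]
green_tin 0.59 [0.326 0.294 0.026] [475. 252.]
red_tin 0.75 [0.531 0.254 0.051] [413. 284.]
yellow_tin 0.59 [0.509 0.099 0.051] [378. 237.]
scale 0.76 [ 0.594 -0.194  0.029] [288. 187.]
scale 0.29 [0.522 0.192 0.051] [399. 265.]
plate 0.69 [ 0.591 -0.197  0.025] [288. 186.]
cup 0.65 [ 0.789 -0.09   0.023] [255. 252.]
spoon 0.58 [ 0.621 -0.482  0.011] [227. 135.]
{'clock': 0.5, 'joint_pos': array([-0.02260573,  0.33219595, -0.06469828,  1.46013528,  0.02161636,
        1.34988178, -0.08849026]), 'joint_velocities': array([ 1.18271616e-03,  2.30018615e-03,  1.57713566e-04, -1.44957383e-04,
        7.53938072e-04,  3.70505701e-04, -8.47888169e-05]), 'tau': array([ 2.16996996e-04, -6.24750280e+01,  4.96046199e-02, -3.91557956e+01,
        1.66546111e-02,  2.43376024e-03,  1.39689612e-05]), 'position': array([6.24998923e-01, 1.45992084e-05, 4.04723191e-01]), 'ee_rot': array([7.07099210e-01, 7.07114352e-01, 2.70207194e-05, 2.59225633e-05]), 'ft_force': array([-1.57651409, -0.19941379,  0.2800941 ]), 'torque': array([ 0.06152899, -0.04246588,  0.0251929 ]), 'grasp_force': 0.0, 'grip_width': 0.9985152006158807}
```

View pics/scene0.png

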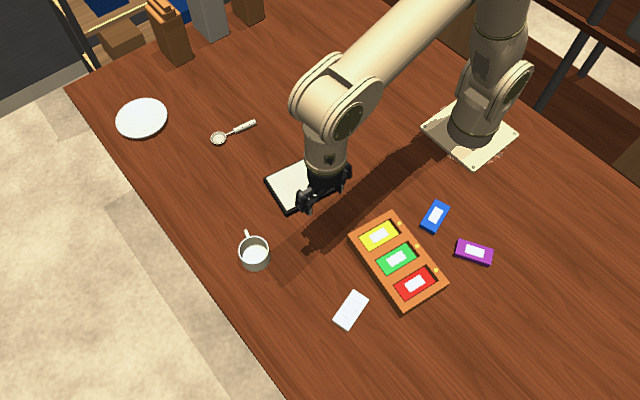

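View pics/wrist0.png

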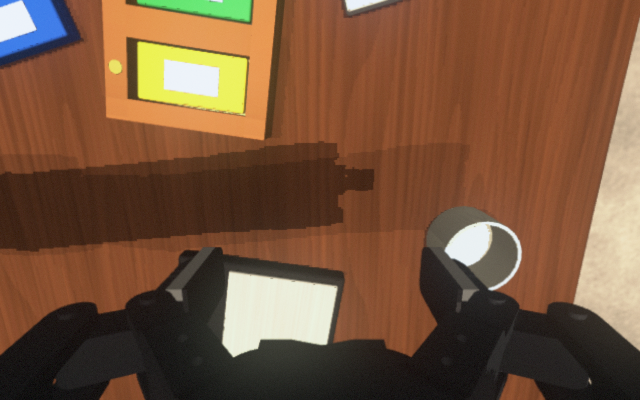

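The candidates are green (396,258) in the middle nest of the caddy, blue (433,217), purple (475,252) and white (351,311). I choose the green one in the caddy, with the brass dots on its robot side (-x). Next I move above it for the close look.

Request:
{"method": "arm_command", "body": {"plan": [{"dp": [30,-25,0],"spin": 0},{"dp": [30,-25,0],"spin": 0},{"dp": [30,-25,0],"spin": 0},{"dp": [30,-25,0],"spin": 0},{"dp": [0,0,0],"spin": 0}]}}

```text
clock: 1.05
position: [0.5223, 0.1249, 0.4053]
ee_rot: [0.705, 0.71, 0.001, -0.001]
ft_force: [1.3, 0.0, -0.4]
grip_width: 1.003
grasp_force: 0.0
```

```bash
python3 - <<'E'
from h import *
o,im=snap('wrist','wrist1'); C=cam('wrist',o); print(o['position'],o['ft_force'])
for n in ['green_tin','red_tin','yellow_tin','caddy']:
    for d in finder.find_in('wrist',n)[:2]: print(n,round(d['score'],2),np.round(d['position'],3),w2pix(C,d['position']).round()[0])
hsv=cv2.cvtColor(im,cv2.COLOR_BGR2HSV)
for n,lo,hi in [('green',(45,120,60),(85,255,255)),('yellow',(24,150,100),(36,255,255))]:
    m=cv2.inRange(hsv,lo,hi); c=cv2.findContours(m,0,2)[0]
    for k in sorted(c,key=cv2.contourArea)[-5:]:
        if cv2.contourArea(k)<60: continue
        r=cv2.minAreaRect(cv2.convexHull(k)); b=cv2.boxPoints(r)
        print(n,cv2.contourArea(k),np.round(r[0]),'\n',pix2w(C,b,.05).round(4),pix2w(C,[r[0]],.05).round(4))
E
```

```text
[0.52227496 0.12485292 0.40531731] [ 1.26667329  0.03031366 -0.36704811]
green_tin 0.92 [0.513 0.176 0.048] [314. 128.]
green_tin 0.71 [0.331 0.144 0.023] [145. 155.]
red_tin 0.96 [0.521 0.256 0.05 ] [323.  38.]
caddy 0.95 [0.508 0.187 0.05 ] [309. 116.]
green 3150.0 [313. 129.] 
 [[0.4578 0.1578 0.05  ]
 [0.4678 0.2064 0.05  ]
 [0.5657 0.1921 0.05  ]
 [0.5597 0.1423 0.05  ]] [[0.5125 0.1752 0.05  ]]
```

View pics/wrist1.png

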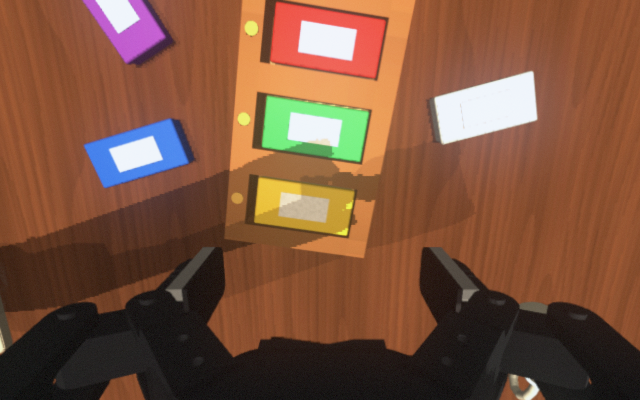

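The close view shows the green lid at (315,129) with its dot at (244,119), red at (328,41), yellow at (303,207), and blue, purple and white lying outside the caddy. That confirms the choice. Now I fit the pose.

```bash
python3 - <<'E'
from h import *
o,im=snap('wrist'); C=cam('wrist',o); print(o['position'].round(4),o['ee_rot'].round(4))
tx=Ro.from_quat(o['ee_rot']).as_matrix()[:,0]; print('tool x yaw',np.arctan2(tx[1],tx[0]))
g=pix2w(C,[(313,129)],.05)[0]
# fit: project model outline of the three lids, search pose by edge: use hull of red, green + label centers
hsv=cv2.cvtColor(im,cv2.COLOR_BGR2HSV); lab={}
from scipy.optimize import least_squares
for n,ms in [('green',[((45,120,40),(85,255,255))]),('red',[((0,170,120),(4,255,255)),((172,170,120),(180,255,255))]),('yellow',[((22,150,60),(36,255,255))])]:
    m=sum(cv2.inRange(hsv,a,b) for a,b in ms); m=cv2.morphologyEx(m,cv2.MORPH_OPEN,np.ones((3,3)))
    c=max(cv2.findContours(m,0,2)[0],key=cv2.contourArea); h=cv2.convexHull(c)
    W=pix2w(C,h[:,0].astype(float),.05)[:,:2]; r=cv2.minAreaRect((W*1000).astype(np.float32)); lab[n]=r; print(n,r)
E
```

```text
[0.5257 0.1188 0.4047] [ 7.078e-01  7.064e-01 -0.000e+00  2.000e-04]
tool x yaw 1.5688397702022965
green ((490.0141296386719, 178.67947387695312), (49.652488708496094, 52.89786911010742), 82.09527587890625)
red ((502.68609619140625, 257.3750915527344), (60.371803283691406, 44.553043365478516), 0.06300564110279083)
yellow ((476.22406005859375, 101.94229125976562), (43.58422088623047, 46.244564056396484), 82.56352233886719)
```

```bash
cat > m.py <<'E'
from h import *
def lids(name=None,z=.05,which=('green','red','yellow')):
    o,im=snap('wrist',name); C=cam('wrist',o); hsv=cv2.cvtColor(im,cv2.COLOR_BGR2HSV)
    print(o['clock'],o['position'].round(4),'ft',o['ft_force'].round(2),o['joint_pos'][6].round(2))
    tx=Ro.from_quat(o['ee_rot']).as_matrix()[:,0]; print('tool x yaw',np.arctan2(tx[1],tx[0]).round(3))
    R={'green':[((45,120,30),(85,255,255))],'red':[((0,200,50),(5,255,255)),((172,200,50),(180,255,255))],'yellow':[((23,180,40),(36,255,255))]}
    for n in which:
        m=sum(cv2.inRange(hsv,a,b) for a,b in R[n]); m=cv2.morphologyEx(m,cv2.MORPH_CLOSE,np.ones((5,5)))
        c=max(cv2.findContours(m,0,2)[0],key=cv2.contourArea)
        W=pix2w(C,cv2.convexHull(c)[:,0].astype(float),z)[:,:2]; r=cv2.minAreaRect((W*1000).astype(np.float32))
        b=cv2.boxPoints(r); e=max((b[1]-b[0],b[2]-b[1]),key=np.linalg.norm); e=e*np.sign(e[0])
        print(n,np.round(r[0],1),np.round(r[1],1),'yaw',np.arctan2(e[1],e[0]).round(3))
    return o,im,C
E
python3 -c "
from m import *
lids()"
```

```text
1.35 [0.5257 0.1188 0.4046] ft [-0.43 -0.66  0.33] -0.33
tool x yaw 1.569
green [513.2 175.1] [49.9 99.8] yaw -0.146Traceback (most recent call last):
  File "<string>", line 3, in <module>
    lids()
    ~~~~^^
  File "m.py", line 9, in lids
    c=max(cv2.findContours(m,0,2)[0],key=cv2.contourArea)
ValueError: max() iterable argument is empty
```

Request:
{"method": "arm_command", "body": {"plan": [{"dp": [31,-25,15],"spin": 0.1},{"dp": [31,-24,15],"spin": 0.1},{"dp": [0,0,15],"spin": 0.15},{"dp": [0,0,15],"spin": 0.15},{"dp": [0,0,15],"spin": 0.15}], "grip": 1}}

```text
clock: 1.9
position: [0.4795, 0.1839, 0.3291]
ee_rot: [0.897, 0.441, 0.0, 0.0]
ft_force: [0.1, -0.5, 0.1]
grip_width: 0.142
grasp_force: 0.0
```

Request:
{"method": "arm_command", "body": {"plan": [{"dp": [0,0,10],"spin": 0.15},{"dp": [0,0,10],"spin": 0.15},{"dp": [0,0,10],"spin": 0.15},{"dp": [0,0,10],"spin": 0.15},{"dp": [0,0,10],"spin": 0.15}]}}

```text
clock: 2.4
position: [0.4797, 0.1837, 0.2792]
ee_rot: [0.997, 0.082, -0.0, 0.0]
ft_force: [-0.3, 0.4, -0.7]
grip_width: -0.003
grasp_force: 0.0
```

Request:
{"method": "arm_command", "body": {"plan": [{"dp": [0,0,0],"spin": 0.15},{"dp": [0,0,0],"spin": 0.15},{"dp": [0,0,0],"spin": 0.015},{"dp": [0,0,0],"spin": 0},{"dp": [0,0,0],"spin": 0}]}}

```text
clock: 2.9
position: [0.4794, 0.1841, 0.2797]
ee_rot: [0.998, -0.071, 0.0, -0.0]
ft_force: [0.2, -0.1, 0.0]
grip_width: -0.001
grasp_force: 0.0
```

```bash
python3 -c "
from m import *
o,im,C=lids('w2',which=('green',)); print(o['joint_pos'].round(2),o['grip_width'])"
```

```text
2.9 [0.4794 0.1841 0.2797] ft [ 0.2  -0.11  0.  ] -2.18
tool x yaw -0.141
green [513.3 175.1] [49.7 98.2] yaw -0.14
[-0.38  0.2  -0.09  1.9   0.02  1.04 -2.18] -0.0009392596308072041
```

View pics/w2.png

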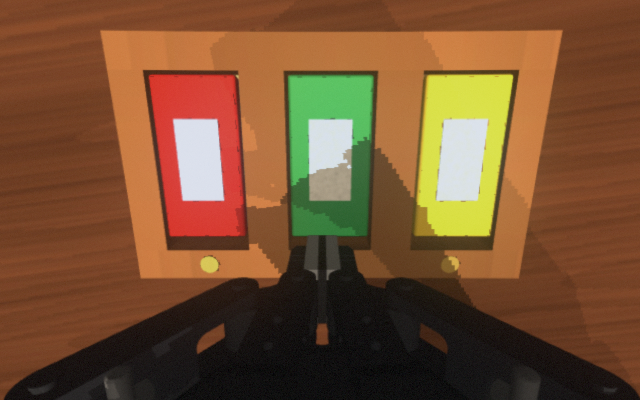

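The view shows the green lid upright at (331,155), with the shut fingers above its dot end at (322,245). The fit agrees with the first one, so I descend.

Request:
{"method": "arm_command", "body": {"plan": [{"dp": [-2,4,15],"spin": 0},{"dp": [0,0,20],"spin": 0},{"dp": [0,0,15],"spin": 0},{"dp": [0,0,3],"spin": 0},{"dp": [0,0,0],"spin": 0}]}}

```text
clock: 3.45
position: [0.4767, 0.1805, 0.2266]
ee_rot: [0.997, -0.072, -0.0, 0.0]
ft_force: [0.8, -0.2, -0.5]
grip_width: 0.001
grasp_force: 0.0
```

Request:
{"method": "arm_command", "body": {"plan": [{"dp": [0,0,2],"spin": 0},{"dp": [0,0,2],"spin": 0},{"dp": [-1,0,2],"spin": 0},{"dp": [-1,0,2],"spin": 0},{"dp": [0,0,0],"spin": 0}]}}

```text
clock: 3.95
position: [0.4745, 0.1809, 0.2185]
ee_rot: [0.997, -0.072, -0.0, 0.0]
ft_force: [0.6, -1.1, 0.0]
grip_width: 0.0
grasp_force: 0.0
```

Request:
{"method": "arm_command", "body": {"plan": [{"dp": [-1,0,2],"spin": 0},{"dp": [-1,0,2],"spin": 0},{"dp": [-1,0,2],"spin": 0},{"dp": [-1,0,2],"spin": 0},{"dp": [0,0,0],"spin": 0}]}}

```text
clock: 4.45
position: [0.4707, 0.1815, 0.2107]
ee_rot: [0.997, -0.072, 0.0, 0.0]
ft_force: [0.2, -0.5, 0.5]
grip_width: 0.003
grasp_force: 0.7
```

Request:
{"method": "arm_command", "body": {"plan": [{"dp": [-1,0,2],"spin": 0},{"dp": [0,0,1],"spin": 0},{"dp": [0,0,1],"spin": 0},{"dp": [0,0,0],"spin": 0},{"dp": [0,0,0],"spin": 0}]}}

```text
clock: 4.95
position: [0.4706, 0.1816, 0.2099]
ee_rot: [0.997, -0.072, 0.001, -0.0]
ft_force: [-11.9, -7.1, 38.2]
grip_width: 0.0
grasp_force: 19.9
```

```bash
python3 -c "
from m import *
snap('wrist','w3')"
```

```text
(no output)
```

View pics/w3.png

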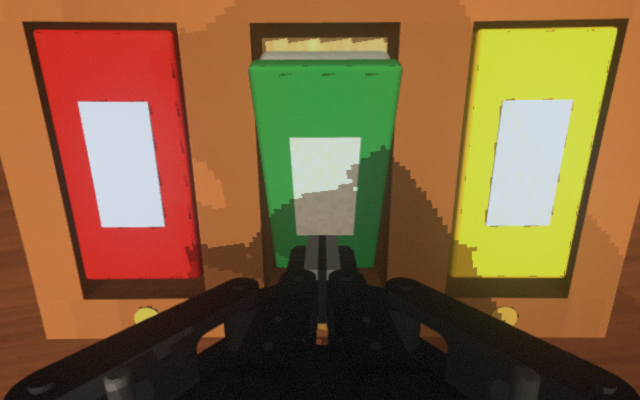

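The tin has rocked fully: its far end stands up, with the end face visible at (325,55), and the force shows it has bottomed. I retract and check that it stays up.

Request:
{"method": "arm_command", "body": {"plan": [{"dp": [0,0,-3],"spin": 0},{"dp": [0,0,-10],"spin": 0},{"dp": [0,0,-30],"spin": 0},{"dp": [0,0,-40],"spin": 0},{"dp": [0,0,0],"spin": 0}]}}

```text
clock: 5.5
position: [0.4712, 0.1823, 0.2949]
ee_rot: [0.997, -0.072, 0.003, -0.002]
ft_force: [0.0, 0.9, -0.5]
grip_width: -0.0
grasp_force: 0.0
```

Request:
{"method": "arm_command", "body": {"plan": [{"dp": [0,0,0],"spin": 0},{"dp": [0,0,0],"spin": 0},{"dp": [0,0,0],"spin": 0}], "grip": -0.41}}

```text
clock: 5.8
position: [0.4694, 0.1814, 0.2886]
ee_rot: [0.997, -0.072, -0.001, 0.0]
ft_force: [-0.6, -0.2, 0.3]
grip_width: 0.501
grasp_force: 0.0
```

```bash
python3 -c "
from m import *
o,im,C=lids('w4',which=('green',))
u=np.array([.9898,-.1425,0]);v=np.array([.1425,.9898,0]);c=np.array([.5133,.1751,0])-u*.0035
P=lambda x,y,z:c+u*x/1e3+v*y/1e3+[0,0,z/1e3]
for q in [(38.2,25,69.4),(38.2,-25,69.4),(48,25,47.5)]:
  p=w2pix(C,P(*q))[0]; print(p.round()); cv2.circle(im,tuple(int(i) for i in p),3,(255,0,255),-1)
print('grasp target',P(31,0,0)); cv2.imwrite('pics/w4.png',im)
t=P(31,0,0)-o['position'];R=Ro.from_quat(o['ee_rot']).as_matrix();print(R.T@t*1e3,o['grip_width'])"
```

```text
5.8 [0.4694 0.1814 0.2886] ft [-0.61 -0.18  0.33] -2.19
tool x yaw -0.144
green [508.4 175.9] [53.  86.5] yaw -0.143
[277.  81.]
[369.  81.]
[281.  67.]
grasp target [0.5405195  0.17118125 0.        ]
[ 72.42511664  -0.41637016 288.42056114] 0.5010680143060842
```

View pics/w4.png

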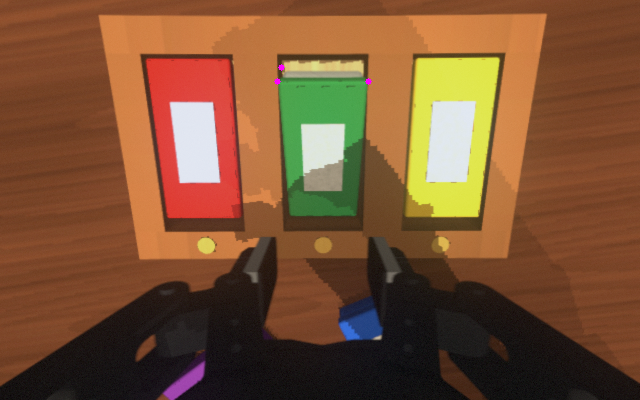

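The tin stays tipped, and the predicted top corners (277,81) and (369,81) lie on its raised edge. I move over it and descend.

Request:
{"method": "arm_command", "body": {"plan": [{"dp": [36,0,0],"spin": 0},{"dp": [36,0,0],"spin": 0},{"dp": [0,0,20],"spin": 0},{"dp": [0,0,15],"spin": 0},{"dp": [0,0,0],"spin": 0}]}}

```text
clock: 6.35
position: [0.5395, 0.1711, 0.2516]
ee_rot: [0.997, -0.072, -0.003, 0.001]
ft_force: [-0.5, -0.4, -0.6]
grip_width: 0.705
grasp_force: 0.0
```

Request:
{"method": "arm_command", "body": {"plan": [{"dp": [0,0,10],"spin": 0},{"dp": [0,0,10],"spin": 0},{"dp": [0,0,7],"spin": 0},{"dp": [0,0,2],"spin": 0},{"dp": [0,0,0],"spin": 0}]}}

```text
clock: 6.85
position: [0.5409, 0.1713, 0.2255]
ee_rot: [0.997, -0.072, -0.0, 0.0]
ft_force: [-0.8, -0.1, 0.4]
grip_width: 0.705
grasp_force: 0.0
```

Request:
{"method": "arm_command", "body": {"plan": [{"dp": [0,0,1],"spin": 0},{"dp": [0,0,0],"spin": 0},{"dp": [0,0,0],"spin": 0},{"dp": [0,0,0],"spin": 0},{"dp": [0,0,0],"spin": 0}], "grip": 1, "newtons": 35}}

```text
clock: 7.35
position: [0.5413, 0.1713, 0.2252]
ee_rot: [0.997, -0.072, 0.0, -0.0]
ft_force: [0.0, 0.3, 5.7]
grip_width: 0.576
grasp_force: 40.2
```

Request:
{"method": "arm_command", "body": {"plan": [{"dp": [0,0,-2],"spin": 0},{"dp": [0,0,-5],"spin": 0},{"dp": [0,0,-10],"spin": 0},{"dp": [0,0,-10],"spin": 0},{"dp": [0,0,0],"spin": 0}]}}

```text
clock: 7.85
position: [0.5416, 0.1714, 0.2538]
ee_rot: [0.997, -0.072, 0.001, -0.001]
ft_force: [1.1, -0.4, -1.9]
grip_width: 0.573
grasp_force: 39.6
```

Request:
{"method": "arm_command", "body": {"plan": [{"dp": [0,0,-25],"spin": 0},{"dp": [0,0,-30],"spin": 0},{"dp": [0,0,-30],"spin": 0},{"dp": [0,0,-25],"spin": 0},{"dp": [0,0,0],"spin": 0}]}}

```text
clock: 8.35
position: [0.5417, 0.1715, 0.3657]
ee_rot: [0.997, -0.072, 0.003, -0.001]
ft_force: [-0.1, 0.5, -1.0]
grip_width: 0.572
grasp_force: 39.6
```

```bash
python3 -c "
from m import *
o,im=snap('scene'); C=cam('scene'); print(o['position'],o['grip_width'],o['grasp_force'])
for n in ['plate','start_top','scale','cup']:
  for d in finder.find_in('scene',n)[:2]: print(n,round(d['score'],2),np.round(d['position'],3),w2pix(C,d['position']).round()[0])
o,w=snap('wrist'); Cw=cam('wrist',o)
hsv=cv2.cvtColor(im,cv2.COLOR_BGR2HSV)
m=cv2.inRange(hsv,(0,0,120),(180,70,255)); m[:, :250]=0; m[:,345:]=0; m[:150]=0; m[225:]=0
c=max(cv2.findContours(m,0,2)[0],key=cv2.contourArea); W=pix2w(C,cv2.convexHull(c)[:,0].astype(float),.028)[:,:2]
print(cv2.minAreaRect((W*1000).astype(np.float32)))
m=cv2.inRange(hsv,(5,180,150),(18,255,255)); m[:, :250]=0; m[:,350:]=0; m[:150]=0;m[225:]=0
for k in cv2.findContours(m,0,2)[0]: print('or',cv2.contourArea(k),pix2w(C,[k[:,0].mean(0)],.03))
cv2.imwrite('pics/sw.png',np.vstack([cv2.resize(im[120:300,200:480],None,fx=2,fy=2)[:340],cv2.resize(w,(400,250))[:, :].repeat(1,1) if 0 else np.pad(cv2.resize(w,(400,250)),((0,0),(0,160),(0,0)))]))
"
```

```text
[0.54172732 0.17148933 0.36567411] 0.5715938251235928 39.584927558898926
plate 0.94 [ 0.552 -0.172  0.026] [304. 184.]
plate 0.69 [0.531 0.253 0.051] [413. 284.]
scale 0.85 [ 0.552 -0.174  0.032] [303. 183.]
cup 0.59 [0.521 0.092 0.049] [373. 238.]
cup 0.58 [ 0.79  -0.091  0.021] [254. 252.]
((571.7529907226562, -188.75076293945312), (131.5108184814453, 131.4711151123047), 81.28533172607422)
or 0.0 [[ 0.46980765 -0.12990553  0.03      ]]
or 0.5 [[ 0.47558529 -0.14319384  0.03      ]]
or 0.0 [[ 0.46173957 -0.14619055  0.03      ]]
```

View pics/sw.png

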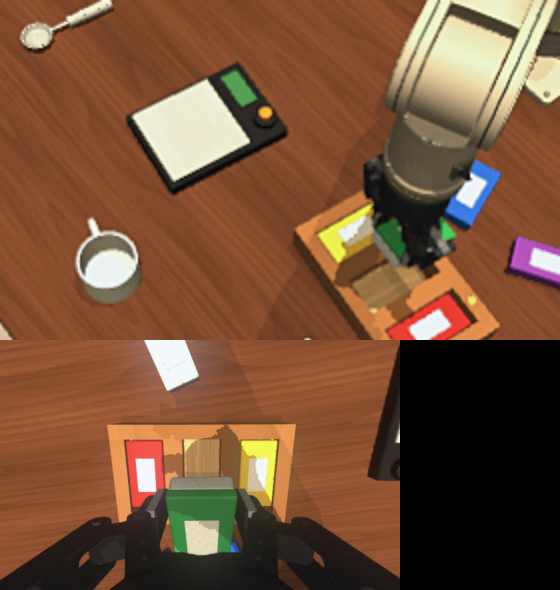

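The tin is held, and the plate shows at about (190,130) in the crop with the orange button at (265,115). The plate fit is (572,-189), 131 mm square, yaw -0.15, and the button it predicts matches the orange blob. Now I carry the tin over.

Request:
{"method": "arm_command", "body": {"plan": [{"dp": [6,20,0],"spin": 0},{"dp": [12,40,0],"spin": 0},{"dp": [12,40,0],"spin": 0},{"dp": [12,40,0],"spin": 0},{"dp": [12,40,0],"spin": 0}]}}

```text
clock: 9.15
position: [0.5684, -0.0163, 0.3609]
ee_rot: [0.997, -0.072, -0.001, 0.0]
ft_force: [1.2, -0.1, -0.8]
grip_width: 0.57
grasp_force: 39.6
```

Request:
{"method": "arm_command", "body": {"plan": [{"dp": [12,40,0],"spin": 0},{"dp": [12,40,0],"spin": 0},{"dp": [12,40,0],"spin": 0},{"dp": [10,32,0],"spin": 0},{"dp": [5,20,0],"spin": 0}]}}

```text
clock: 9.65
position: [0.5939, -0.1955, 0.3606]
ee_rot: [0.997, -0.074, -0.001, 0.001]
ft_force: [0.5, 0.2, -1.3]
grip_width: 0.576
grasp_force: 39.6
```

Request:
{"method": "arm_command", "body": {"plan": [{"dp": [0,0,20],"spin": 0},{"dp": [0,0,25],"spin": 0},{"dp": [0,0,25],"spin": 0},{"dp": [0,0,15],"spin": 0},{"dp": [0,0,0],"spin": 0}]}}

```text
clock: 10.15
position: [0.5935, -0.1918, 0.2739]
ee_rot: [0.997, -0.072, -0.002, -0.0]
ft_force: [0.2, 0.5, -0.9]
grip_width: 0.574
grasp_force: 39.6
```

```bash
python3 -c "
from m import *
o,im=snap('side','side1'); print(o['position'],o['ft_force'],o['ee_rot']); C=cam('side')
print(w2pix(C,[[.5718,-.1888,.028],[.6104,-.1946,.028]]))
t=np.array([.5958,-.1925,.2466])-o['position'];R=Ro.from_quat(o['ee_rot']).as_matrix();print(R.T@t*1e3,o['grip_width'])"
```

```text
[ 0.59354321 -0.19184613  0.27394463] [ 0.20575559  0.51708935 -0.85421394] [ 9.97404170e-01 -7.19674366e-02 -2.34192484e-03 -3.53387547e-04]
[[316.78254202 224.42850132]
 [329.13795931 224.87155408]]
[ 2.45639183  0.33316174 27.33321508] 0.5740376923905595
```

View pics/side1.png

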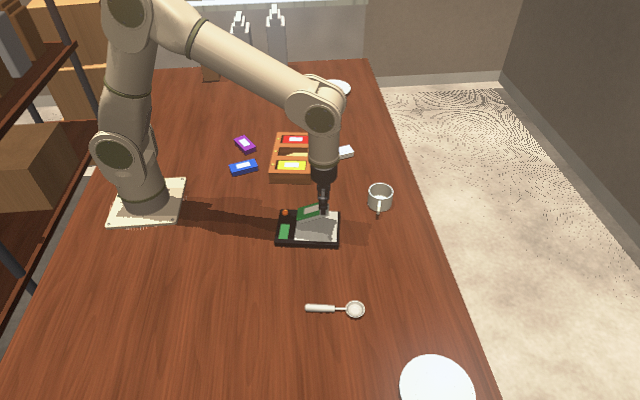

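The side view shows the tin still tilted at about (310,212), over the plate and clear of the cup. I lower it until the low edge touches.

Request:
{"method": "arm_command", "body": {"plan": [{"dp": [2,0,8],"spin": 0},{"dp": [0,0,7],"spin": 0},{"dp": [0,0,5],"spin": 0},{"dp": [0,0,3],"spin": 0},{"dp": [0,0,0],"spin": 0}], "newtons": 20}}

```text
clock: 10.7
position: [0.5962, -0.1924, 0.2533]
ee_rot: [0.997, -0.072, -0.0, -0.0]
ft_force: [-0.7, -0.1, -1.6]
grip_width: 0.57
grasp_force: 39.6
```

Request:
{"method": "arm_command", "body": {"plan": [{"dp": [0,0,2],"spin": 0},{"dp": [0,0,2],"spin": 0},{"dp": [0,0,2],"spin": 0},{"dp": [0,0,0],"spin": 0},{"dp": [0,0,0],"spin": 0}]}}

```text
clock: 11.2
position: [0.5963, -0.1925, 0.2477]
ee_rot: [0.997, -0.072, 0.0, -0.0]
ft_force: [1.1, 0.0, -1.4]
grip_width: 0.576
grasp_force: 39.6
```

Request:
{"method": "arm_command", "body": {"plan": [{"dp": [0,0,2],"spin": 0},{"dp": [1,0,2],"spin": 0},{"dp": [2,0,3],"spin": 0},{"dp": [2,0,3],"spin": 0},{"dp": [0,0,0],"spin": 0}], "grip": 1, "newtons": 20}}

```text
clock: 11.7
position: [0.6019, -0.1935, 0.238]
ee_rot: [0.997, -0.072, 0.001, 0.0]
ft_force: [2.9, -1.8, 5.3]
grip_width: 0.57
grasp_force: 40.4
```

Request:
{"method": "arm_command", "body": {"plan": [{"dp": [2,0,3],"spin": 0},{"dp": [2,0,3],"spin": 0},{"dp": [1,0,3],"spin": 0},{"dp": [1,0,3],"spin": 0},{"dp": [0,0,0],"spin": 0}]}}

```text
clock: 12.2
position: [0.6075, -0.194, 0.2255]
ee_rot: [0.997, -0.072, 0.0, 0.0]
ft_force: [4.2, -2.8, 4.9]
grip_width: 0.575
grasp_force: 40.4
```

Contact force is about 5 N, and the tin is turning in the grip as intended. About 13 mm remain.

Request:
{"method": "arm_command", "body": {"plan": [{"dp": [1,0,3],"spin": 0},{"dp": [1,0,3],"spin": 0},{"dp": [1,0,2],"spin": 0},{"dp": [0,0,2],"spin": 0},{"dp": [0,0,0],"spin": 0}]}}

```text
clock: 12.7
position: [0.6101, -0.1943, 0.2153]
ee_rot: [0.997, -0.072, -0.0, -0.0]
ft_force: [2.0, -1.1, 3.2]
grip_width: 0.571
grasp_force: 40.3
```

Request:
{"method": "arm_command", "body": {"plan": [{"dp": [0,0,1],"spin": 0},{"dp": [0,0,1],"spin": 0},{"dp": [0,0,0],"spin": 0}]}}

```text
clock: 13.0
position: [0.6102, -0.1944, 0.2137]
ee_rot: [0.997, -0.072, 0.0, -0.0]
ft_force: [3.0, -1.7, 4.2]
grip_width: 0.57
grasp_force: 40.4
```

Request:
{"method": "arm_command", "body": {"plan": [{"dp": [0,0,1],"spin": 0},{"dp": [0,0,1],"spin": 0},{"dp": [0,0,0],"spin": 0}]}}

```text
clock: 13.3
position: [0.6103, -0.1944, 0.212]
ee_rot: [0.997, -0.072, 0.0, -0.0]
ft_force: [3.5, -0.6, 7.3]
grip_width: 0.574
grasp_force: 40.6
```

Request:
{"method": "arm_command", "body": {"plan": [{"dp": [0,0,1],"spin": 0},{"dp": [0,0,0],"spin": 0}]}}

```text
clock: 13.5
position: [0.6103, -0.1945, 0.212]
ee_rot: [0.997, -0.072, 0.0, -0.0]
ft_force: [-1.3, 1.2, 15.2]
grip_width: 0.574
grasp_force: 41.5
```

The tin bottomed at 212 mm, as predicted, so it is flat. I release.

Request:
{"method": "arm_command", "body": {"plan": [{"dp": [0,0,-1],"spin": 0}]}}

```text
clock: 13.6
position: [0.6102, -0.1944, 0.2122]
ee_rot: [0.997, -0.072, 0.0, -0.0]
ft_force: [3.1, -0.5, 4.0]
grip_width: 0.569
grasp_force: 40.3
```

Request:
{"method": "arm_command", "body": {"plan": [{"dp": [0,0,0],"spin": 0},{"dp": [0,0,0],"spin": 0},{"dp": [0,0,0],"spin": 0},{"dp": [0,0,0],"spin": 0},{"dp": [0,0,0],"spin": 0}], "grip": -0.7}}

```text
clock: 14.1
position: [0.61, -0.1945, 0.2114]
ee_rot: [0.997, -0.072, -0.0, -0.0]
ft_force: [-0.0, 0.1, -0.8]
grip_width: 0.849
grasp_force: 0.0
```

Request:
{"method": "arm_command", "body": {"plan": [{"dp": [0,0,-10],"spin": 0},{"dp": [0,0,-30],"spin": 0},{"dp": [-20,0,-35],"spin": 0},{"dp": [-45,0,-15],"spin": 0},{"dp": [-45,0,0],"spin": 0}]}}

```text
clock: 14.6
position: [0.5009, -0.1788, 0.3049]
ee_rot: [0.997, -0.072, 0.003, 0.0]
ft_force: [-0.9, -1.1, 0.1]
grip_width: 0.851
grasp_force: 0.0
```

Request:
{"method": "arm_command", "body": {"plan": [{"dp": [-20,-20,0],"spin": 0},{"dp": [0,-30,0],"spin": 0},{"dp": [0,0,0],"spin": 0},{"dp": [0,0,0],"spin": 0}], "grip": 1}}

```text
clock: 15.0
position: [0.4889, -0.126, 0.3026]
ee_rot: [0.997, -0.071, 0.001, 0.0]
ft_force: [-0.3, -0.5, 0.1]
grip_width: 0.17
grasp_force: 0.0
```

```bash
python3 -c "
from m import *
o,im,C=lids('w5',z=.052,which=('green',))
P=np.array([.5718,-.1888,.03]); B=np.array([.474,-.1333,.03])
hsv=cv2.cvtColor(im,cv2.COLOR_BGR2HSV); m=cv2.inRange(hsv,(5,180,120),(20,255,255))
for k in cv2.findContours(m,0,2)[0]:
  if cv2.contourArea(k)>100: print('or',cv2.contourArea(k),k[:,0].mean(0),pix2w(C,[k[:,0].mean(0)],.03))
R=Ro.from_quat(o['ee_rot']).as_matrix();print('to button',R.T@(B-o['position'])*1e3,o['grip_width'])
m=cv2.inRange(hsv,(0,0,110),(180,60,255)); m=cv2.morphologyEx(m,cv2.MORPH_CLOSE,np.ones((5,5)))
c=max(cv2.findContours(m,0,2)[0],key=cv2.contourArea); W=pix2w(C,cv2.convexHull(c)[:,0].astype(float),.028)[:,:2]
print('plate',cv2.minAreaRect((W*1000).astype(np.float32)))
for n in ['start_top','plate']:
  for d in finder.find_in('wrist',n)[:2]: print(n,round(d['score'],2),np.round(d['position'],3))
"
```

```text
15.0 [ 0.4889 -0.126   0.3026] ft [-0.32 -0.51  0.12] -1.53
tool x yaw -0.143
green [ 564.  -186.6] [48.5 90.8] yaw -0.141
or 444.5 [335.7        221.36666667] [[ 0.46838574 -0.1332962   0.03      ]]
to button [-14.03915009   9.32074381 272.56454189] 0.17016171860200158
plate ((560.2127685546875, -187.0806884765625), (129.21620178222656, 112.9749984741211), 81.02485656738281)
start_top 0.85 [ 0.472 -0.133  0.041]
plate 0.82 [ 0.524 -0.168  0.026]
```

View pics/w5.png

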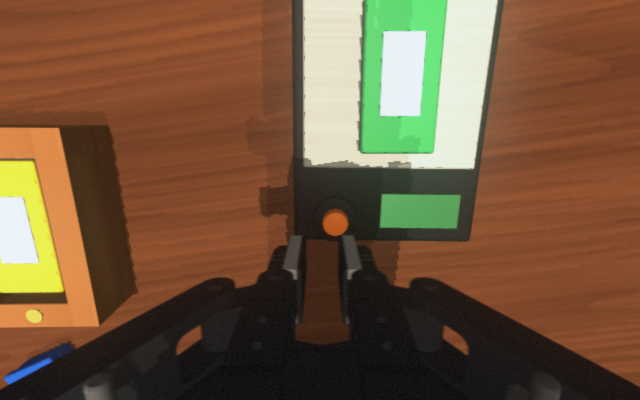

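The tin lies flat on the plate, centre about (569,-187) against the plate's (570,-188). The orange button is at (335,222), in agreement with the earlier estimate. I go and press it.

Request:
{"method": "arm_command", "body": {"plan": [{"dp": [-16,9,15],"spin": 0},{"dp": [0,0,25],"spin": 0},{"dp": [0,0,25],"spin": 0},{"dp": [0,0,13],"spin": 0},{"dp": [0,0,0],"spin": 0}]}}

```text
clock: 15.65
position: [0.471, -0.1333, 0.2222]
ee_rot: [0.997, -0.072, -0.002, -0.0]
ft_force: [-0.1, -0.4, 0.5]
grip_width: 0.002
grasp_force: 0.0
```

Request:
{"method": "arm_command", "body": {"plan": [{"dp": [0,0,4],"spin": 0},{"dp": [0,0,3],"spin": 0},{"dp": [0,0,2],"spin": 0},{"dp": [0,0,0],"spin": 0},{"dp": [0,0,0],"spin": 0}]}}

```text
clock: 16.15
position: [0.4719, -0.133, 0.2153]
ee_rot: [0.997, -0.072, 0.001, 0.0]
ft_force: [2.0, -0.5, 0.6]
grip_width: -0.002
grasp_force: 0.9
```

Request:
{"method": "arm_command", "body": {"plan": [{"dp": [0,0,2],"spin": 0},{"dp": [0,0,1],"spin": 0},{"dp": [0,0,0],"spin": 0},{"dp": [0,0,0],"spin": 0}]}}

```text
clock: 16.55
position: [0.4719, -0.133, 0.212]
ee_rot: [0.997, -0.072, 0.001, 0.0]
ft_force: [2.6, -1.3, 4.0]
grip_width: -0.004
grasp_force: 1.8
```

Request:
{"method": "arm_command", "body": {"plan": [{"dp": [0,0,1],"spin": 0},{"dp": [0,0,1],"spin": 0},{"dp": [0,0,0],"spin": 0},{"dp": [0,0,0],"spin": 0}]}}

```text
clock: 16.95
position: [0.472, -0.1331, 0.2112]
ee_rot: [0.997, -0.072, 0.001, -0.0]
ft_force: [-3.7, 0.1, 21.1]
grip_width: -0.001
grasp_force: 10.5
```

The button bottomed (21 N). I retract and check.

Request:
{"method": "arm_command", "body": {"plan": [{"dp": [0,0,-5],"spin": 0},{"dp": [0,0,-25],"spin": 0},{"dp": [0,0,-40],"spin": 0},{"dp": [0,0,-30],"spin": 0},{"dp": [0,0,0],"spin": 0}]}}

```text
clock: 17.45
position: [0.4722, -0.1331, 0.3131]
ee_rot: [0.997, -0.072, 0.002, 0.0]
ft_force: [0.9, 0.4, 0.3]
grip_width: 0.002
grasp_force: 0.0
```

Request:
{"method": "arm_command", "body": {"plan": [{"dp": [0,0,0],"spin": 0},{"dp": [0,0,0],"spin": 0},{"dp": [0,0,0],"spin": 0}]}}

```text
clock: 17.75
position: [0.4711, -0.1328, 0.3083]
ee_rot: [0.997, -0.072, -0.001, -0.0]
ft_force: [-1.6, -0.6, -0.3]
grip_width: -0.001
grasp_force: 0.0
```

```bash
python3 -c "
from m import *
lids('w6',z=.052,which=('green',))"
```

```text
17.75 [ 0.4711 -0.1328  0.3083] ft [-1.6  -0.55 -0.33] -1.52
tool x yaw -0.144
green [ 555.9 -185.5] [48.3 74.7] yaw -0.143
```

View pics/w6.png

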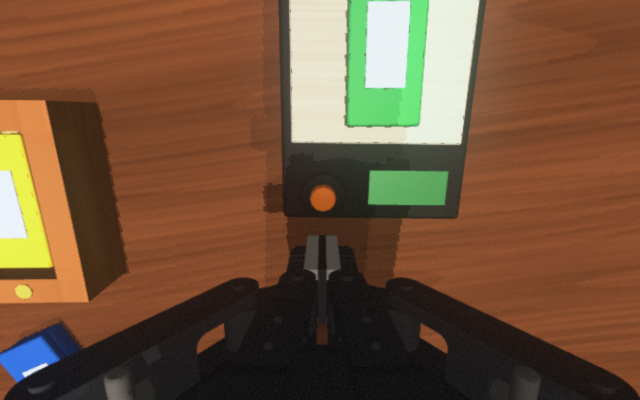

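The tin is unmoved and flat on the plate, and the button at (322,197) has sprung back. I hand in.

```bash
python3 -c "
from h import *
print(manip.hand_in())"
```

```text
the job is handed in; nothing more can be done
None
```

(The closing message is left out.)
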